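# Lay out the pouring board

## Task

Lay out the round wooden pouring board, where three large plum moulds (round, square and double) stand with a cork mat midway between each two. Stand the wick tin on the mat between the round and the square mould with the scent bottle upright in the middle of its lid, the ivory heart mould on the mat between the square and the double mould, and the ivory clover mould on the mat between the round and the double mould, to catch what is left over when those are poured. Each stands upright in the middle of its mat, and the large moulds stay where they are.

Things in the scene. Friction and masses are not known exactly. Their poses are not given: they have to be found in the camera images.
- wick_tin_center (a point): Closed round pale grey-white screw tin with a flat lid, 62 mm across and 42 mm high (body 59 mm up to 30 mm, lid 62 mm above), loose, upright. Point: its centre, 21 mm above its foot; z up.
- scent_bottle_center (a point): Small round brown bottle with a black cap, 29 mm across and 72 mm high with its cap, loose, upright. Point: its centre, 36 mm above its foot; z up.
- heart_mould_center (a point): Small ivory silicone mould, a rounded cup whose mouth is heart-shaped, 49 mm along its x, 55 mm along its y, 44 mm high, loose, upright; grasp it across its x axis (49 mm). Point: its centre, 22 mm above its foot; z up.
- clover_mould_center (a point): Small ivory silicone mould with a three-lobed, nearly triangular outline, 56 mm along its x, 61 mm along its y, 42 mm high, loose, upright; can be grasped across its body. Point: its centre, 21 mm above its foot; z up.
- round_mould: Large plum round mould, 78 mm across, 37 mm high, loose, standing on the pouring board; stays there. Origin: centre of its underside.
- square_mould: Large plum four-sided mould with one compartment, 67 x 79 mm (x, y), 36 mm high, loose, standing on the pouring board; stays there. Origin: centre of its underside.
- double_mould: Largest plum mould, oblong with two compartments side by side, 100 x 80 mm (x, y), 36 mm high, loose, standing on the pouring board; stays there. Origin: centre of its underside.
- mat_1: One of three alike round cork mats, 74 mm across and 3 mm thick, fixed on the round wooden pouring board (410 mm across, its top 10 mm above the table), 125 mm from the centre of each of the two large moulds it lies midway between; 72 mm from the board's centre. Which mat lies between which moulds differs at every start. Origin: centre of its underside (its top is 13 mm above the table).
- mat_2: One of three alike round cork mats, 74 mm across and 3 mm thick, fixed on the round wooden pouring board (410 mm across, its top 10 mm above the table), 125 mm from the centre of each of the two large moulds it lies midway between; 72 mm from the board's centre. Which mat lies between which moulds differs at every start. Origin: centre of its underside (its top is 13 mm above the table).
- mat_3: One of three alike round cork mats, 74 mm across and 3 mm thick, fixed on the round wooden pouring board (410 mm across, its top 10 mm above the table), 125 mm from the centre of each of the two large moulds it lies midway between; 72 mm from the board's centre. Which mat lies between which moulds differs at every start. Origin: centre of its underside (its top is 13 mm above the table).

How it is judged:
At the end, for the whole second after the job is handed in: Tin (between round and square), heart (square, double) and clover (round, double) stand upright within 15 mm of their mats' centres; the bottle stands upright on the lid within 12 mm of the tin's axis; the large moulds are within 20 mm of their starts; all at rest ((horizontal distance between wick_tin_center and mat_1 below 0.015 m or horizontal distance between wick_tin_center and mat_2 below 0.015 m or horizontal distance between wick_tin_center and mat_3 below 0.015 m) and horizontal distance between each of wick_tin_center, clover_mould_center and round_mould below 0.17 m and horizontal distance between each of wick_tin_center, heart_mould_center and square_mould below 0.17 m and height (world z) of wick_tin_center between 0.028 and 0.04 m and (horizontal distance between heart_mould_center and mat_1 below 0.015 m or horizontal distance between heart_mould_center and mat_2 below 0.015 m or horizontal distance between heart_mould_center and mat_3 below 0.015 m) and horizontal distance between each of heart_mould_center, clover_mould_center and double_mould below 0.17 m and height (world z) of heart_mould_center between 0.029 and 0.041 m and (horizontal distance between clover_mould_center and mat_1 below 0.015 m or horizontal distance between clover_mould_center and mat_2 below 0.015 m or horizontal distance between clover_mould_center and mat_3 below 0.015 m) and height (world z) of clover_mould_center between 0.028 and 0.04 m and horizontal distance between scent_bottle_center and wick_tin_center below 0.012 m and height (world z) of scent_bottle_center between 0.085 and 0.097 m and angle between each of wick_tin_center, scent_bottle_center, heart_mould_center, clover_mould_center's own z axis and vertical below 0.12 rad and linear speed of each of wick_tin, scent_bottle, heart_mould, clover_mould below 0.02 m/s and angular speed of each of wick_tin, scent_bottle, heart_mould, clover_mould below 0.2 rad/s and distance of each of round_mould, square_mould, double_mould from where it was at the start of the episode below 0.02 m); the robot touches nothing.
It fails at once if a large mould is tipped over (angle between any of round_mould, square_mould, double_mould's own z axis and vertical above 0.5 rad).
It also fails if it takes over 112 s, if anything falls off the work surface, if the arm or the gripper's body presses on something with over 40 N, if the wrist force passes 120 N, or if a joint passes its speed limit or range.

## Robot

A 7-joint arm with a two-finger parallel gripper is mounted at the origin on a cart in front of the work surface, level with it; the furniture and walls round the work are solid. World frame = base frame: x ahead of the robot, y to its left, z up, the work surface at z = 0. Lengths are in m, angles in rad, forces in N, time in s.
With the tool pointing down it reaches from about 0.425 to 0.875 m from the base axis. Payload 8.4 kg.
Tool frame: the origin (TCP) lies midway between the tips of the shut fingers; the grasp point (between the pads) lies 19 mm behind it; x points along the fingers, y is the direction in which the jaws open and shut, and the axes are right-handed (so a half turn about x gives the same grasp; the last joint's range is limited). The gripper opens to 87 mm and grips with 3 to 60 N. Pads are 19 mm wide; open, the fingers measure 117 mm over their backs; the gripper's body (75 mm by 190 mm) begins 51 mm behind the grasp point.
Start: joints at [-1.405, 0.333, 0.04, 1.465, -0.013, 1.343, -0.059], TCP at [0.17, 0.627, 0.223] pointing down, gripper open.
Joint ranges: [-2.58, 2.58], [-0.38, 2.09], [-1.3, 1.39], [0.25, 2.4], [-1.5, 4.64], [0.08, 2.09], [-2.65, 2.65]. Speed limits (rad/s): [2.22, 2.22, 2.79, 2.79, 3.14, 3.14, 3.14].

## Interface

Orientations are given as a rotation vector (axis times angle).
In Python, from station import sensors, camera, camera_model, ticket gives the robot as it stands.
- The arm moves only by the tool servo_tool, never from a script. Its argument "steps" is text: rows parted by semicolons, each of 5 numbers parted by spaces: the shift along the tool's x, y, z in mm, then the turn about the tool's x in degrees, then the closure, from -1 (fully open) to 1 (shut). A call has 1 to 20 rows; each row is the pose to reach, as a shift and turn from the pose commanded when the call began, along the tool's axes at that moment; what a row does not reach only later rows make up. A row lasts 1/10 s, in which the tool goes at most 50 mm and 8.59 degrees, less where a joint would pass 70% of its speed; a pose out of reach is approached as far as the arm can. A call with a gripper value outside its range is refused whole. The fingers move at their own pace and stop on an object; "squeeze" is the grip in N (left out, the last holds). Time passes only in rows, so rows that repeat a pose let the fingers close. It gives the time, the measured TCP pose, the force and the opening at its end, in the units of the state.
- sensors.read_state(): the state, without advancing time (a new reading comes with each control period).
- camera(name): name is "scene" or "top" or "wrist"; returns the picture (384x512x3 uint8, red, green, blue); there is no depth.
- camera_model(name): a dict with "fx", "fy", "cx", "cy" (pixels), "dist_coeffs" ([k1, k2, p1, p2, k3] as OpenCV has them; the pictures are not rectified), "rvec" (rotation vector, rad) and "tvec" (3), from world to camera coordinates, as OpenCV has them; the wrist camera has in their place "tool_from_camera" (4x4, takes a point from camera to tool coordinates, whose origin is the TCP and whose axes are the tool frame's). Camera axes: x right, y down, z forward; pixel columns grow to the right and rows downward; lengths in m; the calibration is good to about 2 mm. A picture is of the moment at which its call begins: read the wrist's pose just before it. camera_model takes no time and is no camera call.
- ticket.sign_off(): hands the job in, once; it reports no verdict.
The state is a dict: "time_s": time; "joint_positions": joint angles; "qvel": joint speeds; "tau": joint torques, N m; "tool_pos": TCP position; "tool_rot": TCP orientation; "ft_force": force on the tool from outside, world axes, zero at the start; "torque": the same for the moment, N m; "opening": finger opening in m.
Only numpy, scipy, OpenCV 4.12 (cv2) and the standard library are available. Lean on these libraries where they do the work, as an engineer would, in place of code of your own. Each camera call takes 0.05 s, during which the arm holds its last target.

## Working session

There is one attempt and no reset: what is moved stays moved. The work goes in short steps, Python scripts to look and compute and a tool call to move; the robot and the scene stay as the last step left them, time stands still between calls to the robot, and variables do not carry over. Pictures are saved under pics/ and viewed, and the job is handed in when it is done.

Besides the shell and the picture viewer there is one more tool, called after "Request:" by a JSON object that holds its "name" and its "arguments", one argument or row to a line. servo_tool: Moves the arm, as the interface text tells. Its arguments: {"type":"object","properties":{"steps":{"type":"string"},"squeeze":{"type":"number"}},"required":["steps"]}

```bash
mkdir -p pics; ls; python3 - <<'E'
from station import sensors, camera, camera_model
import cv2
s=sensors.read_state(); print({k:s[k] for k in ('time_s','tool_pos','tool_rot','opening','ft_force')})
for n in ("scene","top","wrist"):
    im=camera(n); cv2.imwrite(f"pics/{n}0.png",im[:,:,::-1]); print(n,camera_model(n))
E
```

```text
pics
{'time_s': 0.0, 'tool_pos': array([0.17002281, 0.62689865, 0.22165478]), 'tool_rot': array([ 0.2066282 ,  1.56089869, -0.20916842]), 'opening': 0.08701803837519966, 'ft_force': array([ 0.54851811, -0.201222  , -0.37406994])}
scene {'fx': 448.61536818102246, 'fy': 448.61536818102246, 'cx': 259.39495742647017, 'cy': 189.44622604128077, 'dist_coeffs': array([-0.03897587,  0.        ,  0.        ,  0.        ,  0.        ]), 'rvec': array([ 0.62944916, -2.7399074 ,  0.97576737]), 'tvec': array([0.50995084, 0.21945123, 1.10207713])}
top {'fx': 376.7268285913643, 'fy': 376.7268285913643, 'cx': 251.8153209650194, 'cy': 193.14709377934506, 'dist_coeffs': array([-0.01583321,  0.        ,  0.        ,  0.        ,  0.        ]), 'rvec': array([ 2.1125834 , -2.17347267,  0.16793733]), 'tvec': array([-0.00447101,  0.5621916 ,  1.1717769 ])}
wrist {'fx': 273.1532609044837, 'fy': 273.1532609044837, 'cx': 256.3663196391327, 'cy': 193.64664250224732, 'dist_coeffs': array([-0.02663353,  0.        ,  0.        ,  0.        ,  0.        ]), 'tool_from_camera': array([[-3.20627629e-04, -2.50781608e-01,  9.68043637e-01,
        -1.61971140e-01],
       [ 9.99999107e-01,  1.17573514e-03,  6.35797881e-04,
         3.34492539e-04],
       [-1.29760934e-03,  9.68042976e-01,  2.50781007e-01,
        -6.76243262e-02],
       [ 0.00000000e+00,  0.00000000e+00,  0.00000000e+00,
         1.00000000e+00]])}
```

View pics/top0.png

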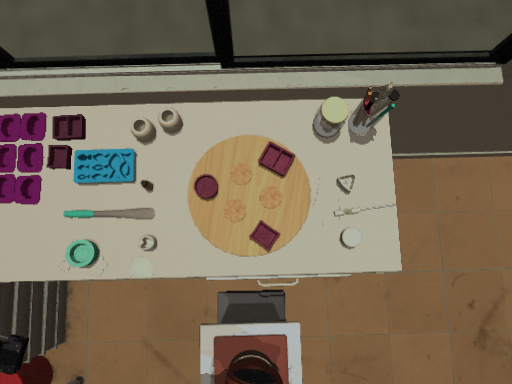

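View pics/scene0.png

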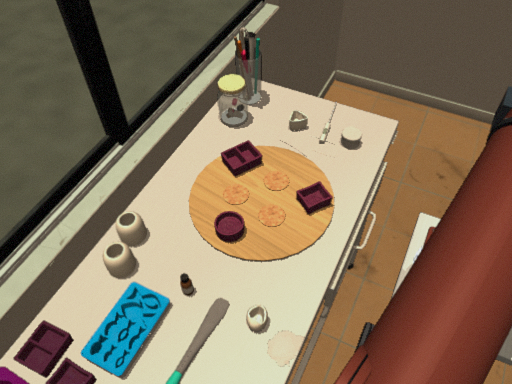

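View pics/wrist0.png

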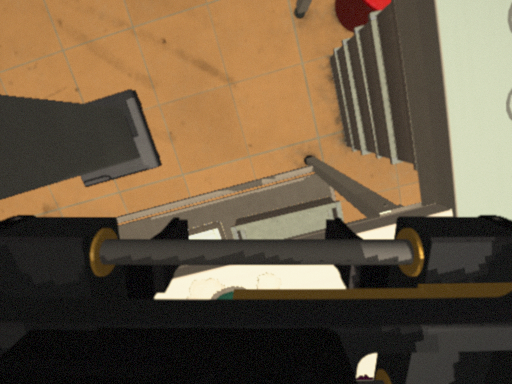

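```bash
cat > h.py <<'E'
import numpy as np, cv2
from scipy.spatial.transform import Rotation as R
from station import sensors, camera, camera_model
def ray(name,uv,state=None):
    m=camera_model(name)
    K=np.array([[m['fx'],0,m['cx']],[0,m['fy'],m['cy']],[0,0,1]])
    p=cv2.undistortPoints(np.array(uv,float).reshape(-1,1,2),K,m['dist_coeffs']).reshape(-1,2)
    d=np.c_[p,np.ones(len(p))]
    if name=='wrist':
        T=m['tool_from_camera']; Rt=R.from_rotvec(state['tool_rot']).as_matrix()
        return Rt@T[:3,3]+state['tool_pos'], d@(Rt@T[:3,:3]).T
    Rc=cv2.Rodrigues(m['rvec'])[0]
    return -Rc.T@m['tvec'], d@Rc
def plane(name,uv,z,state=None):
    o,d=ray(name,uv,state)
    return o+d*((z-o[2])/d[:,2])[:,None]
def proj(name,P):
    m=camera_model(name)
    K=np.array([[m['fx'],0,m['cx']],[0,m['fy'],m['cy']],[0,0,1]])
    return cv2.projectPoints(np.array(P,float).reshape(-1,3),m['rvec'],m['tvec'],K,m['dist_coeffs'])[0].reshape(-1,2)
E
python3 - <<'E'
from h import *
t=cv2.imread('pics/top0.png'); s=cv2.imread('pics/scene0.png')
def crop(im,x,y,w,h,f): return cv2.resize(im[y:y+h,x:x+w],None,fx=f,fy=f,interpolation=cv2.INTER_NEAREST)
cv2.imwrite('pics/c1.png',crop(t,180,130,140,130,4.5))
a=[crop(t,330,170,36,36,8),crop(t,333,220,36,36,8),crop(t,130,226,36,36,8),crop(t,130,168,36,36,8)]
cv2.imwrite('pics/c2.png',np.vstack([np.hstack(a[:2]),np.hstack(a[2:])]))
a=[crop(s,278,100,40,36,7),crop(s,332,116,40,36,7),crop(s,238,296,40,40,7),crop(s,170,266,40,36,7)]
a=[cv2.resize(i,(280,280)) for i in a]
cv2.imwrite('pics/c3.png',np.vstack([np.hstack(a[:2]),np.hstack(a[2:])]))
for n,u,z in [('clover',(346,183),.04),('tin',(351,238),.042),('heart',(148,243),.044),('bottle',(147,185),.07),('board',(249,195),.01),('rm',(206,187),.037),('sm',(265,236),.036),('dm',(276,159),.036)]:
    print(n,plane('top',[u],z).round(3))
st=sensors.read_state(); print(R.from_rotvec(st['tool_rot']).as_matrix().round(3))
E
```

```text
clover [[ 0.587 -0.327  0.04 ]]
tin [[ 0.409 -0.331  0.042]]
heart [[0.412 0.312 0.044]]
bottle [[0.593 0.311 0.07 ]]
board [[ 0.561 -0.011  0.01 ]]
rm [[0.587 0.128 0.037]]
sm [[ 0.424 -0.059  0.036]]
dm [[ 0.674 -0.103  0.036]]
[[-0.     0.262  0.965]
 [-0.001  0.965 -0.262]
 [-1.    -0.001  0.   ]]
```

View pics/c1.png

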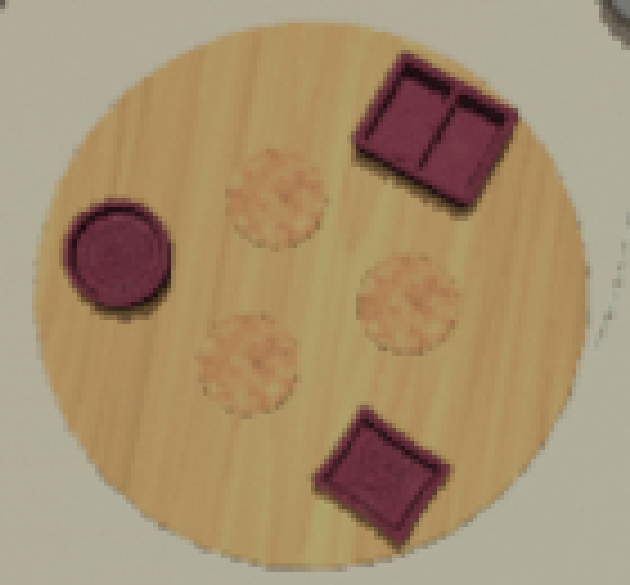

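View pics/c2.png

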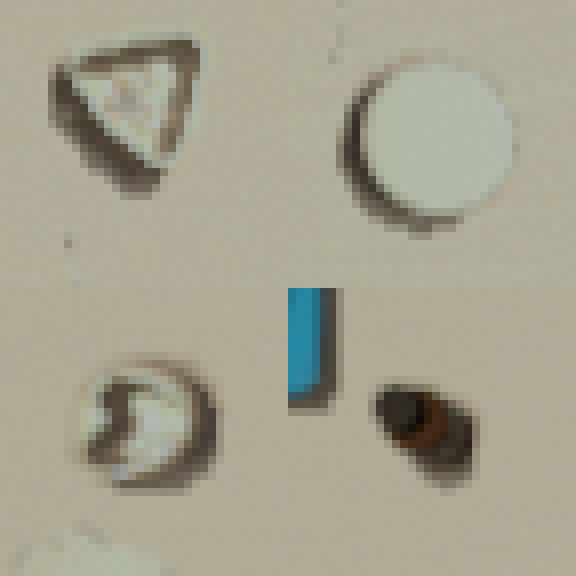

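View pics/c3.png

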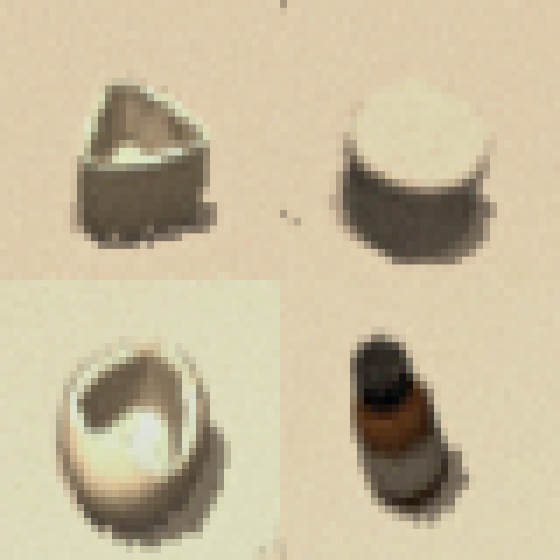

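```bash
python3 - <<'E'
from h import *
t=cv2.imread('pics/top0.png'); s=cv2.imread('pics/scene0.png')
def comps(name,im,mask,zs,label,roi=None,mn=20):
    if roi:
        m=np.zeros_like(mask); x,y,w,h=roi; m[y:y+h,x:x+w]=1; mask=mask*m
    cs,_=cv2.findContours(mask.astype(np.uint8),cv2.RETR_EXTERNAL,cv2.CHAIN_APPROX_NONE)
    for c in cs:
        if cv2.contourArea(c)<mn: continue
        M=cv2.moments(cv2.convexHull(c)); u=(M['m10']/M['m00'],M['m01']/M['m00'])
        P=plane(name,c.reshape(-1,2),zs)[:,:2].astype(np.float32)
        (ctr,r)=cv2.minEnclosingCircle(P); 
        rect=cv2.minAreaRect(P)
        print(label,name,np.round(u,1),'cen',plane(name,[u],zs)[0,:2].round(4),'circ',np.round(ctr,4),round(2*r,4),'rect',np.round(rect[0],4),np.round(rect[1],4),round(rect[2],1))
for name,im in (('top',t),('scene',s)):
    f=im.astype(int); B,G,Rr=f[...,0],f[...,1],f[...,2]
    lab=cv2.cvtColor(im,cv2.COLOR_BGR2LAB).astype(int)
    plum=((Rr-G)>30)&((Rr-B)>0)&(Rr<170)&(B>G)
    boardroi=(180,130,140,130) if name=='top' else (180,130,170,140)
    comps(name,im,plum,.036,'plum',boardroi,60)
    px=[(271,197),(241,174),(255,220),(225,175)] if name=='top' else [(271,215),(276,181),(250,210),(290,200)]
    print([lab[v,u].tolist() for u,v in px], 'lab cork cork board board')
    tp=[(351,238),(375,220)] if name=='top' else [(352,132),(375,160)]
    print([lab[v,u].tolist() for u,v in tp],'lid,table')
E
```

```text
plum top [264.4 235.1] cen [ 0.4264 -0.0568] circ [ 0.4269 -0.0571] 0.0937 rect [ 0.4266 -0.0565] [0.0739 0.0635] 54.1
plum top [205.8 186. ] cen [0.5908 0.1285] circ [0.5913 0.129 ] 0.0779 rect [0.5909 0.1279] [0.0717 0.0729] 89.2
plum top [276.3 158.2] cen [ 0.6772 -0.1045] circ [ 0.6781 -0.1049] 0.1187 rect [ 0.6773 -0.1043] [0.0973 0.0793] 58.9
[[141, 139, 158], [154, 135, 159], [164, 129, 158], [161, 130, 158]] lab cork cork board board
[[188, 123, 135], [181, 125, 138]] lid,table
plum scene [228.7 223.5] cen [0.5938 0.1292] circ [0.595  0.1297] 0.0816 rect [0.5936 0.1282] [0.0741 0.0734] 25.7
plum scene [313.2 194.8] cen [ 0.4304 -0.0555] circ [ 0.4303 -0.0573] 0.0964 rect [ 0.4314 -0.0546] [0.0833 0.0669] 54.4
plum scene [240.7 155.2] cen [ 0.6802 -0.1031] circ [ 0.6804 -0.1057] 0.1208 rect [ 0.6805 -0.1033] [0.1043 0.0851] 58.7
[[180, 143, 172], [179, 144, 172], [179, 143, 172], [191, 136, 172]] lab cork cork board board
[[217, 126, 147], [215, 127, 145]] lid,table
```

```bash
cat > seg.py <<'E'
from h import *
def comps(name,mask,zs,label,roi=None,mn=20,close=0):
    mask=mask.astype(np.uint8)
    if roi:
        m=np.zeros_like(mask); x,y,w,h=roi; m[y:y+h,x:x+w]=1; mask=mask*m
    if close: mask=cv2.morphologyEx(mask,cv2.MORPH_CLOSE,np.ones((close,close)))
    cs,_=cv2.findContours(mask,cv2.RETR_EXTERNAL,cv2.CHAIN_APPROX_NONE)
    for c in cs:
        if cv2.contourArea(c)<mn: continue
        M=cv2.moments(cv2.convexHull(c)); u=(M['m10']/M['m00'],M['m01']/M['m00'])
        P=plane(name,c.reshape(-1,2),zs)[:,:2].astype(np.float32)
        ctr,r=cv2.minEnclosingCircle(P); rect=cv2.minAreaRect(P)
        print(label,name,np.round(u,1),'cen',plane(name,[u],zs)[0,:2].round(4),'circ',np.round(ctr,4),round(2*r,4),'rect',np.round(rect[0],4),np.round(rect[1],4),round(rect[2],1))
E
python3 - <<'E'
from seg import *
out=[]
for name in ('top','scene'):
    im=cv2.imread(f'pics/{name}0.png'); b=cv2.GaussianBlur(im,(3,3),0)
    lab=cv2.cvtColor(im,cv2.COLOR_BGR2LAB).astype(int); lb=cv2.cvtColor(b,cv2.COLOR_BGR2LAB).astype(int)
    thr=133 if name=='top' else 140
    cork=(lb[...,1]>thr)&(lb[...,2]>145)
    comps(name,cork,.013,'cork',(180,130,140,130) if name=='top' else (180,130,170,140),100,5)
    # local table diff
    for lbl,roi in (('tin',(333,220,36,36)),('heart',(130,228,36,32)),('clover',(330,166,36,36))) if name=='top' else (('tin',(332,116,40,36)),('heart',(238,296,40,40)),('clover',(284,106,32,30))):
        x,y,w,h=roi; c=lab[y:y+h,x:x+w]; print(lbl,'border med',np.median(np.r_[c[0],c[-1]],0))
        d=np.abs(c-np.median(np.r_[c[0],c[-1]],0))@[.5,2,2]
        v=np.clip(d*8,0,255).astype(np.uint8); out.append(cv2.resize(v,(250,250),interpolation=cv2.INTER_NEAREST))
cv2.imwrite('pics/d1.png',np.vstack([np.hstack(out[:3]),np.hstack(out[3:])]))
E
```

```text
cork top [285.1 198.7] cen [ 0.5449 -0.1298] circ [ 0.5673 -0.1208] 0.2548 rect [ 0.5658 -0.1286] [0.1602 0.2459] 84.0
cork top [221.2 188.7] cen [0.5844 0.0803] circ [0.5815 0.0621] 0.3586 rect [0.5859 0.084 ] [0.1889 0.3584] 78.6
tin border med [181. 125. 138.]
heart border med [179. 126. 139.]
clover border med [181. 125. 139.]
cork scene [261.3 202.9] cen [0.5546 0.0152] circ [ 0.5663 -0.0037] 0.4022 rect [0.5584 0.0016] [0.398  0.3821] 57.3
tin border med [211. 129. 146.]
heart border med [221.  123.5 145. ]
clover border med [211. 129. 146.]
```

View pics/d1.png

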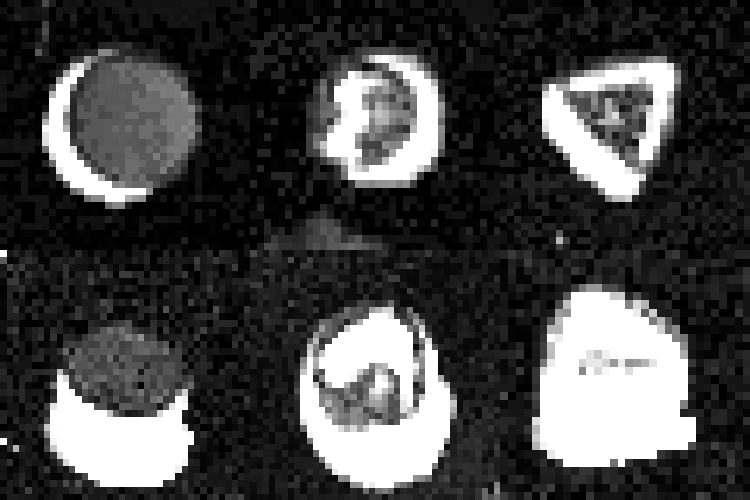

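Request:
{"name": "servo_tool", "arguments": {
  "steps": "0 -120 158 0 -1;0 -240 316 0 -1;0 -240 316 0 -1;0 -240 316 0 -1;0 -240 316 0 -1;0 -240 316 0 -1;0 -240 316 0 -1;0 -240 316 0 -1;0 -240 316 0 -1;0 -240 316 0 -1;0 -240 316 0 -1;0 -240 316 0 -1",
  "squeeze": 15
}}

```text
time_s: 1.35
tool_pos: [0.4113, 0.3143, 0.2224]
tool_rot: [0.206, 1.561, -0.206]
ft_force: [-0.1, 0.4, 0.9]
opening: 0.0872
```

```bash
cat > look.py <<'E'
from seg import *
import sys
def look(tag,f=1.5):
    st=sensors.read_state(); im=camera('wrist')[:,:,::-1].copy()
    cv2.imwrite(f'pics/{tag}.png',im); np.savez(f'pics/{tag}.npz',tool_pos=st['tool_pos'],tool_rot=st['tool_rot'])
    print('t',st['time_s'],'pos',st['tool_pos'].round(4)); print(R.from_rotvec(st['tool_rot']).as_matrix().round(3))
    return st,im
if __name__=='__main__': look(sys.argv[1])
E
python3 look.py w1
```

```text
t 1.35 pos [0.4113 0.3143 0.2224]
[[-0.     0.259  0.966]
 [-0.     0.966 -0.259]
 [-1.    -0.    -0.   ]]
```

View pics/w1.png

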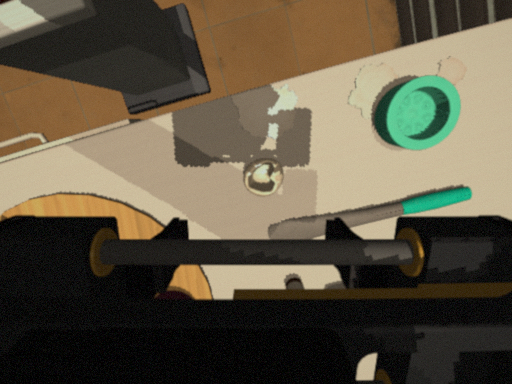

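```bash
python3 - <<'E'
from h import *
im=cv2.imread('pics/w1.png'); c=im[147:207,233:293]
cv2.imwrite('pics/w1c.png',cv2.resize(c,None,fx=9,fy=9,interpolation=cv2.INTER_CUBIC))
st=np.load('pics/w1.npz'); print(plane('wrist',[(263,176)],.044,st).round(4))
E
```

```text
[[0.411  0.3235 0.044 ]]
```

View pics/w1c.png

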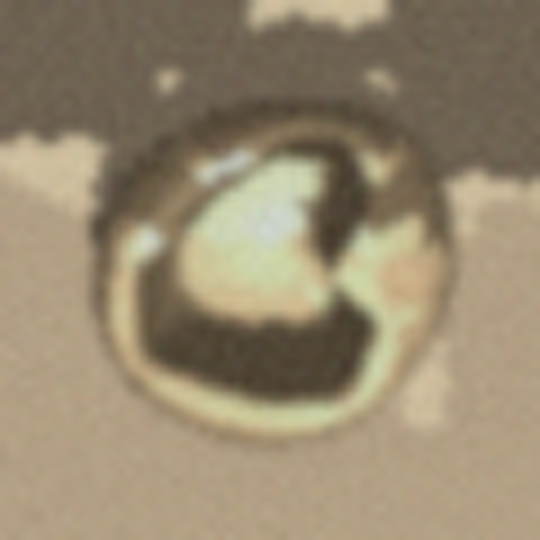

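Request:
{"name": "servo_tool", "arguments": {
  "steps": "40 3 15 0 -1;80 7 38 0 -1;112 7 38 0 -1;112 7 38 0 -1;112 7 38 0 -1;112 7 38 0 -1"
}}

```text
time_s: 2.0
tool_pos: [0.4512, 0.3111, 0.1126]
tool_rot: [0.209, 1.559, -0.205]
ft_force: [0.3, 1.1, 0.3]
opening: 0.0872
```

```bash
python3 look.py w2; python3 - <<'E'
from h import *
im=cv2.imread('pics/w2.png'); c=im[100:220,196:316]
cv2.imwrite('pics/w2c.png',cv2.resize(c,None,fx=5,fy=5,interpolation=cv2.INTER_CUBIC))
E
```

```text
t 2.0 pos [0.4512 0.3111 0.1126]
[[ 0.002  0.261  0.965]
 [ 0.002  0.965 -0.261]
 [-1.     0.002  0.001]]
```

View pics/w2c.png

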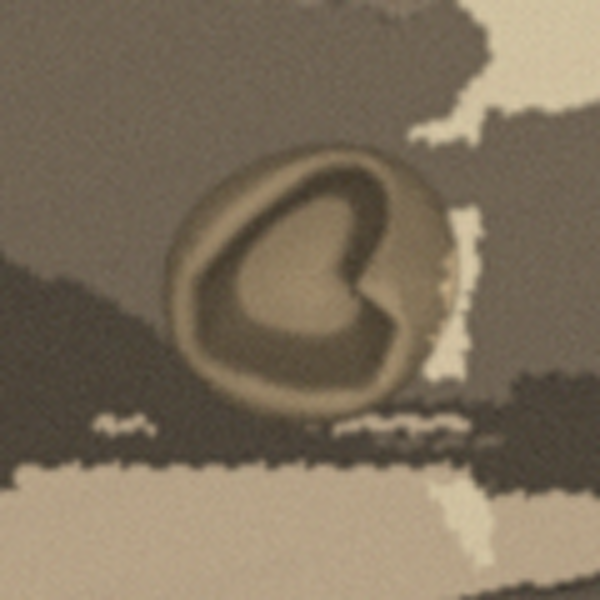

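```bash
cat >> h.py <<'E'
def go(target,st=None):
    st=st or sensors.read_state(); Rm=R.from_rotvec(st['tool_rot']).as_matrix()
    d=np.array(target)-st['tool_pos']; print('tool mm',(Rm.T@d*1000).round(1), 'z-turn tool y ang',np.degrees(np.arctan2(Rm[1,1],Rm[0,1])).round(1))
E
python3 - <<'E'
from h import *
st=sensors.read_state(); p=plane('wrist',[(257.7,155.9)],.025,st)[0]; print(p)
print(st['joint_positions'].round(2))
go([p[0],p[1],.09]); go([p[0],p[1],.007])
E
```

```text
[0.41482323 0.32291591 0.025     ]
[-0.96  0.21  0.31  1.87 -0.07  1.07  0.69]
tool mm [ 22.7   1.9 -38.4] z-turn tool y ang 74.9
tool mm [105.7   1.6 -38.5] z-turn tool y ang 74.9
```

Request:
{"name": "servo_tool", "arguments": {
  "steps": "10 2 -20 20 -1;22 2 -38 45 -1;22 2 -38 82 -1;22 2 -38 82 -1;22 2 -38 82 -1;22 2 -38 82 -1;22 2 -38 82 -1;22 2 -38 82 -1;22 2 -38 82 -1;22 2 -38 82 -1;22 2 -38 82 -1;22 2 -38 82 -1"
}}

```text
time_s: 3.25
tool_pos: [0.4149, 0.3224, 0.0897]
tool_rot: [1.3, 1.15, -1.297]
ft_force: [0.1, 0.2, 0.5]
opening: 0.0874
```

```bash
python3 look.py w3;python3 -c "
from h import *
go([.4148,.3229,.007])"
```

```text
t 3.25 pos [0.4149 0.3224 0.0897]
[[ 0.001  0.993 -0.122]
 [ 0.002 -0.122 -0.993]
 [-1.     0.001 -0.002]]
tool mm [82.4 -0.2 -0.6] z-turn tool y ang -7.0
```

View pics/w3.png

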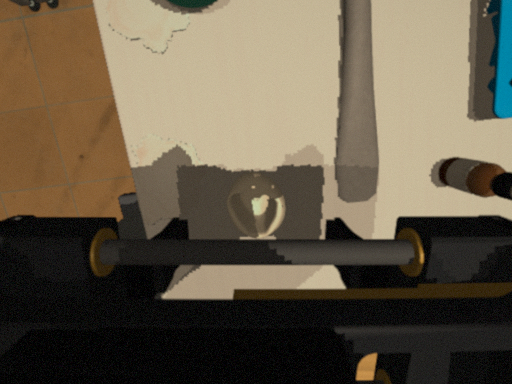

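Request:
{"name": "servo_tool", "arguments": {
  "steps": "40 0 -1 0 -1;70 0 -1 0 -1;82 0 -1 0 -1;82 0 -1 0 -1;82 0 -1 0 1;82 0 -1 0 1;82 0 -1 0 1;82 0 -1 0 1;82 0 -1 0 1;82 0 -1 0 1",
  "squeeze": 12
}}

```text
time_s: 4.3
tool_pos: [0.4149, 0.3228, 0.0068]
tool_rot: [1.301, 1.147, -1.3]
ft_force: [-0.1, 0.3, 2.5]
opening: 0.0478
```

```bash
python3 - <<'E'
from h import *
c=np.array([(277,198),(248,364),(410,303)])/4.5+[180,130]-.5
print(plane('top',c,.013).round(4))
s=cv2.imread('pics/scene0.png'); cv2.imwrite('pics/s4.png',cv2.resize(s[150:250,190:320],None,fx=6,fy=6,interpolation=cv2.INTER_CUBIC))
go([.45,.32,.15]); print(sensors.read_state()['joint_positions'].round(2))
E
```

```text
[[ 0.6337  0.0134  0.013 ]
 [ 0.5108  0.0375  0.013 ]
 [ 0.5524 -0.0823  0.013 ]]
tool mm [-143.2   35.2   -1.7] z-turn tool y ang -7.2
[-1.12  0.33  0.43  2.   -0.18  0.85 -0.72]
```

View pics/s4.png

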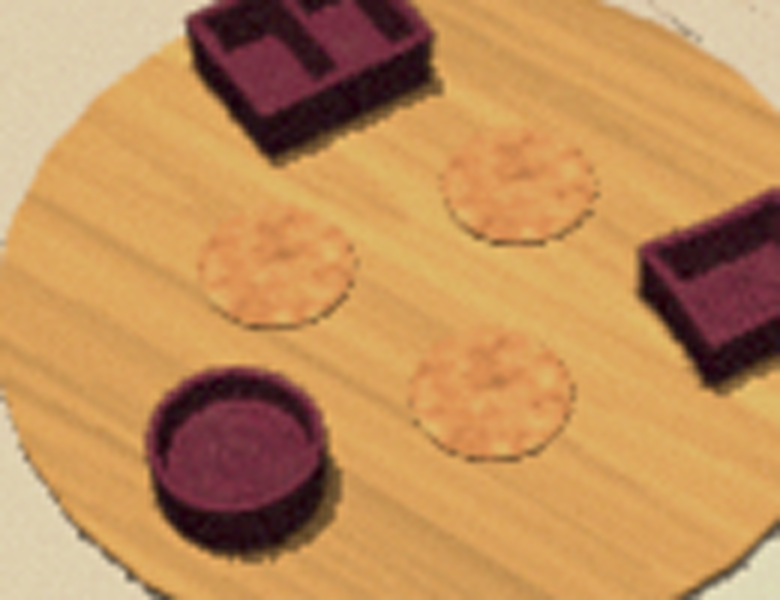

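Request:
{"name": "servo_tool", "arguments": {
  "steps": "-30 0 0 0 1;-75 0 0 0 1;-120 0 0 0 1;-120 40 80 -15 1;-120 80 160 -30 1;-120 120 250 -50 1;-120 186 384 -86 1;-120 186 384 -86 1;-120 186 384 -86 1;-120 186 384 -86 1;-120 186 384 -86 1;-120 186 384 -86 1;-120 186 384 -86 1;-120 186 384 -86 1;-120 186 384 -86 1;-120 186 384 -86 1"
}}

```text
time_s: 5.9
tool_pos: [0.5512, -0.082, 0.1264]
tool_rot: [0.153, 1.566, -0.154]
ft_force: [0.2, 0.1, -0.5]
opening: 0.0479
```

```bash
python3 look.py w4;python3 -c "
from h import *
go([.553,-.081,.021]); go([.553,-.081,.021])"
```

```text
t 5.9 pos [ 0.5512 -0.082   0.1264]
[[-0.     0.194  0.981]
 [-0.     0.981 -0.194]
 [-1.    -0.    -0.   ]]
tool mm [105.4   1.    1.7] z-turn tool y ang 78.7
tool mm [105.4   1.    1.7] z-turn tool y ang 78.7
```

View pics/w4.png

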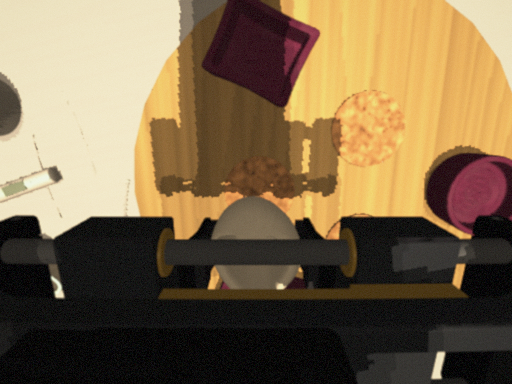

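```bash
python3 -c "
from h import *
st=np.load('pics/w4.npz')
print(plane('wrist',[(368,128)],.013,st).round(4)); print(plane('wrist',[(332,128),(405,128),(368,90),(368,166)],.013,st).round(4))
print(plane('top',(np.array([(277,198),(248,364),(410,303)])/4.5+[180,130]-.5),.013).round(4))
print(plane('scene',(np.array([(277,267),(492,393),(520,184)])/6+[190,150]-.5),.013).round(4))
"
```

```text
[[0.5105 0.0386 0.013 ]]
[[0.5038 0.0036 0.013 ]
 [0.5174 0.0749 0.013 ]
 [0.4751 0.0421 0.013 ]
 [0.5483 0.035  0.013 ]]
[[ 0.6337  0.0134  0.013 ]
 [ 0.5108  0.0375  0.013 ]
 [ 0.5524 -0.0823  0.013 ]]
[[ 0.6338  0.018   0.013 ]
 [ 0.5115  0.0406  0.013 ]
 [ 0.5523 -0.0778  0.013 ]]
```

Request:
{"name": "servo_tool", "arguments": {
  "steps": "40 1 2 0 1;80 1 2 0 1;98 1 2 0 1;105 1 2 0 1;105 1 2 0 1;105 1 2 0 1"
}}

```text
time_s: 6.55
tool_pos: [0.5543, -0.0809, 0.0225]
tool_rot: [0.153, 1.564, -0.153]
ft_force: [0.2, -0.5, -1.2]
opening: 0.0476
```

Request:
{"name": "servo_tool", "arguments": {
  "steps": "1 0 0 0 1;2 0 0 0 1;3 0 0 0 1;3 0 0 0 1"
}}

```text
time_s: 6.95
tool_pos: [0.5541, -0.0809, 0.0194]
tool_rot: [0.154, 1.564, -0.153]
ft_force: [-1.8, 0.6, 5.9]
opening: 0.0477
```

Contact with the mat (about 6 N). Releasing and rising.

Request:
{"name": "servo_tool", "arguments": {
  "steps": "0 0 0 0 -0.3;0 0 0 0 -0.3;0 0 0 0 -0.3;0 0 0 0 -0.3;-30 0 0 0 -0.3;-80 0 0 0 -0.3;-130 0 0 0 -0.3;-180 0 0 0 -0.3;-180 0 0 0 -1;-180 0 0 0 -1"
}}

```text
time_s: 7.95
tool_pos: [0.5541, -0.0809, 0.1997]
tool_rot: [0.154, 1.563, -0.152]
ft_force: [0.2, -0.7, -1.4]
opening: 0.065
```

```bash
python3 look.py w5;python3 -c "
from h import *
go([.40,-.331,.24])"
```

```text
t 7.95 pos [ 0.5541 -0.0809  0.1997]
[[ 0.002  0.194  0.981]
 [ 0.001  0.981 -0.194]
 [-1.     0.001  0.002]]
tool mm [ -41.9 -275.2 -101.9] z-turn tool y ang 78.8
```

View pics/w5.png

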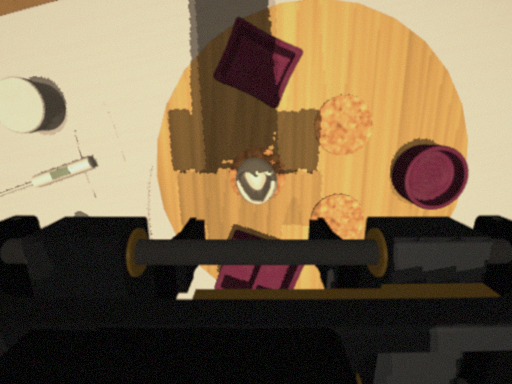

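```bash
python3 -c "
from h import *
p=plane('top',[(351.6,236.4)],.042)[0]; print(p)
st=np.load('pics/w5.npz'); print(plane('wrist',[(20,105)],.042,st))
go([p[0]+.039,p[1]-.008,.14])"
```

```text
[ 0.41405742 -0.3333562   0.042     ]
[[ 0.41535822 -0.3271653   0.042     ]]
tool mm [  58.1 -275.1  -47.9] z-turn tool y ang 78.8
```

Request:
{"name": "servo_tool", "arguments": {
  "steps": "0 -50 -9 0 -1;0 -140 -24 0 -1;20 -275 -48 0 -1;58 -275 -48 0 -1;58 -275 -48 0 -1;58 -275 -48 0 -1;58 -275 -48 0 -1;58 -275 -48 0 -1;58 -275 -48 0 -1;58 -275 -48 0 -1"
}}

```text
time_s: 9.0
tool_pos: [0.4539, -0.3401, 0.1404]
tool_rot: [0.152, 1.566, -0.151]
ft_force: [-0.0, 0.5, 0.5]
opening: 0.0871
```

```bash
python3 look.py w6
```

```text
t 9.0 pos [ 0.4539 -0.3401  0.1404]
[[-0.     0.192  0.981]
 [ 0.     0.981 -0.192]
 [-1.     0.    -0.   ]]
```

View pics/w6.png

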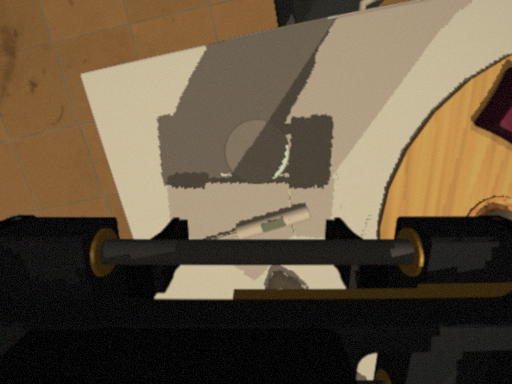

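```bash
python3 - <<'E'
from h import *
st=sensors.read_state()
im=cv2.imread('pics/w6.png'); cv2.imwrite('pics/w6c.png',cv2.resize(im[105:195,210:310],None,fx=6,fy=6,interpolation=cv2.INTER_CUBIC))
p=plane('wrist',[(257,150.5)],.042,st)[0]; print(p); go([p[0],p[1],.09]); go([p[0],p[1],.014])
E
```

```text
[ 0.41263446 -0.33111118  0.042     ]
tool mm [ 50.6   1.  -42.3] z-turn tool y ang 79.0
tool mm [126.6   1.  -42.3] z-turn tool y ang 79.0
```

View pics/w6c.png

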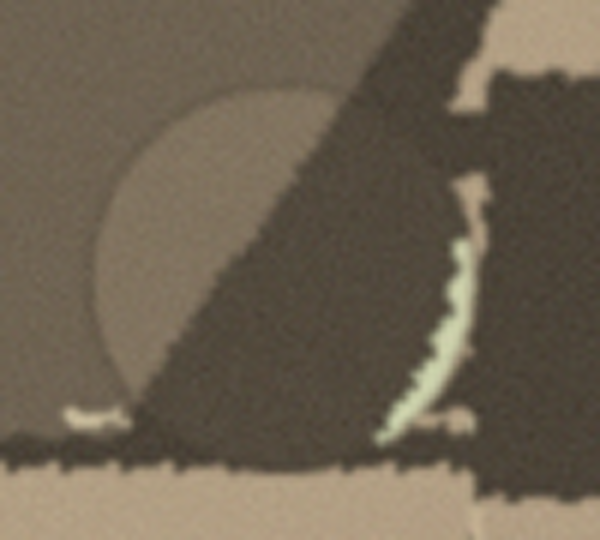

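Request:
{"name": "servo_tool", "arguments": {
  "steps": "20 1 -20 0 -1;50 1 -42 0 -1;50 1 -42 0 -1;90 1 -42 0 -1;115 1 -42 0 -1;127 1 -42 0 -1;127 1 -42 0 -1;127 1 -42 0 1;127 1 -42 0 1;127 1 -42 0 1;127 1 -42 0 1;127 1 -42 0 1",
  "squeeze": 15
}}

```text
time_s: 10.25
tool_pos: [0.4126, -0.3325, 0.0142]
tool_rot: [0.153, 1.564, -0.153]
ft_force: [-0.4, 0.9, 5.8]
opening: 0.0618
```

```bash
python3 -c "
from h import *
go([.511,.038,.15]);go([.511,.038,.027])"
```

```text
tool mm [-135.7  382.5   24.9] z-turn tool y ang 78.8
tool mm [-12.7 382.5  24.8] z-turn tool y ang 78.8
```

Request:
{"name": "servo_tool", "arguments": {
  "steps": "-40 0 0 0 1;-90 0 0 0 1;-130 0 0 0 1;-130 60 4 0 1;-130 120 8 0 1;-130 220 14 0 1;-130 382 25 0 1;-130 382 25 0 1;-130 382 25 0 1;-130 382 25 0 1;-130 382 25 0 1;-130 382 25 0 1;-130 382 25 0 1"
}}

```text
time_s: 11.55
tool_pos: [0.5105, 0.0378, 0.1433]
tool_rot: [0.151, 1.566, -0.153]
ft_force: [-0.7, -0.9, -0.2]
opening: 0.0619
```

```bash
python3 look.py w7; python3 -c "
from h import *
go([.511,.038,.029])"
```

```text
t 11.55 pos [0.5105 0.0378 0.1433]
[[-0.001  0.192  0.981]
 [-0.001  0.981 -0.192]
 [-1.    -0.001 -0.   ]]
tool mm [114.4   1.5   0.4] z-turn tool y ang 78.8
```

View pics/w7.png

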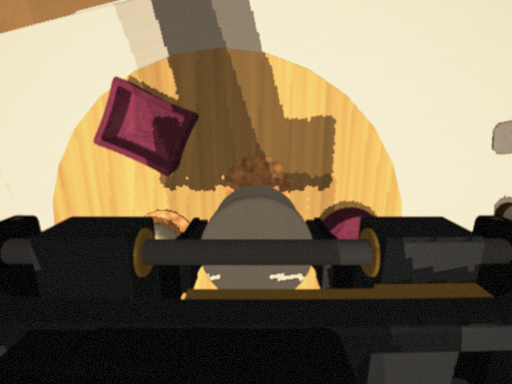

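Request:
{"name": "servo_tool", "arguments": {
  "steps": "40 1 0 0 1;80 1 0 0 1;105 1 0 0 1;113 1 0 0 1;115 1 0 0 1;116 1 0 0 1;117 1 0 0 1;117 1 0 0 1"
}}

```text
time_s: 12.4
tool_pos: [0.5116, 0.0387, 0.0276]
tool_rot: [0.154, 1.564, -0.153]
ft_force: [0.8, -0.8, -0.8]
opening: 0.0617
```

Request:
{"name": "servo_tool", "arguments": {
  "steps": "1 0 0 0 1;2 0 0 0 1;2 0 0 0 1"
}}

```text
time_s: 12.7
tool_pos: [0.512, 0.0387, 0.0265]
tool_rot: [0.154, 1.564, -0.152]
ft_force: [-5.0, -0.9, 16.7]
opening: 0.0616
```

Request:
{"name": "servo_tool", "arguments": {
  "steps": "-1 0 0 0 1;-1 0 0 0 -0.7;-1 0 0 0 -0.7;-1 0 0 0 -0.7;-30 0 0 0 -0.7;-80 0 0 0 -0.7;-130 0 0 0 -0.7;-180 0 0 0 -0.7;-180 0 0 0 -1;-180 0 0 0 -1"
}}

```text
time_s: 13.7
tool_pos: [0.5114, 0.0388, 0.2055]
tool_rot: [0.154, 1.563, -0.152]
ft_force: [-0.6, 0.5, -0.1]
opening: 0.0824
```

```bash
python3 look.py w8
```

```text
t 13.7 pos [0.5114 0.0388 0.2055]
[[ 0.002  0.193  0.981]
 [ 0.001  0.981 -0.193]
 [-1.     0.002  0.002]]
```

View pics/w8.png

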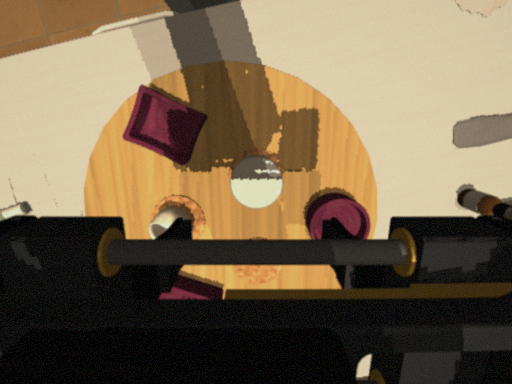

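```bash
python3 - <<'E'
from h import *
for n in ('top','scene'): cv2.imwrite(f'pics/{n}1.png',camera(n)[:,:,::-1])
E
python3 - <<'E'
import cv2,numpy as np
t=cv2.imread('pics/top1.png');s=cv2.imread('pics/scene1.png')
a=cv2.resize(t[140:260,190:310],(400,400),interpolation=cv2.INTER_CUBIC);b=cv2.resize(s[140:260,190:340],(400,400),interpolation=cv2.INTER_CUBIC)
cv2.imwrite('pics/ts1.png',np.hstack([a,b]))
E
```

```text
(no output)
```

View pics/ts1.png

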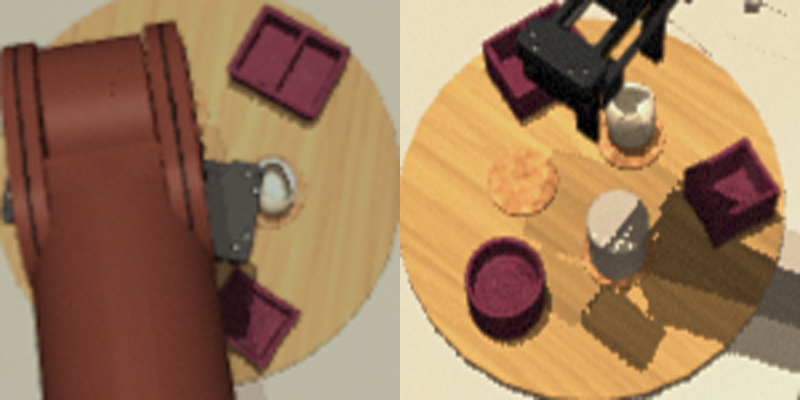

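Request:
{"name": "servo_tool", "arguments": {
  "steps": "0 -60 35 0 -1;0 -150 80 0 -1;0 -250 130 0 -1;0 -345 185 0 -1;0 -345 185 0 -1;0 -345 185 0 -1;0 -345 185 0 -1;30 -345 185 0 -1;65 -345 185 0 -1;65 -345 185 0 -1;65 -345 185 0 -1;65 -345 185 0 -1"
}}

```text
time_s: 15.05
tool_pos: [0.6264, -0.3349, 0.1413]
tool_rot: [0.152, 1.564, -0.152]
ft_force: [0.6, 0.2, 0.2]
opening: 0.0868
```

```bash
python3 look.py w9; python3 - <<'E'
import cv2
im=cv2.imread('pics/w9.png'); cv2.imwrite('pics/w9c.png',cv2.resize(im[100:220,196:316],None,fx=5,fy=5,interpolation=cv2.INTER_CUBIC))
E
```

```text
t 15.05 pos [ 0.6264 -0.3349  0.1413]
[[ 0.002  0.192  0.981]
 [-0.     0.981 -0.192]
 [-1.     0.     0.002]]
```

View pics/w9.png

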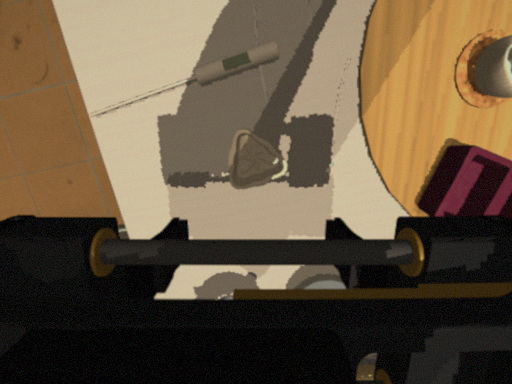

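View pics/w9c.png

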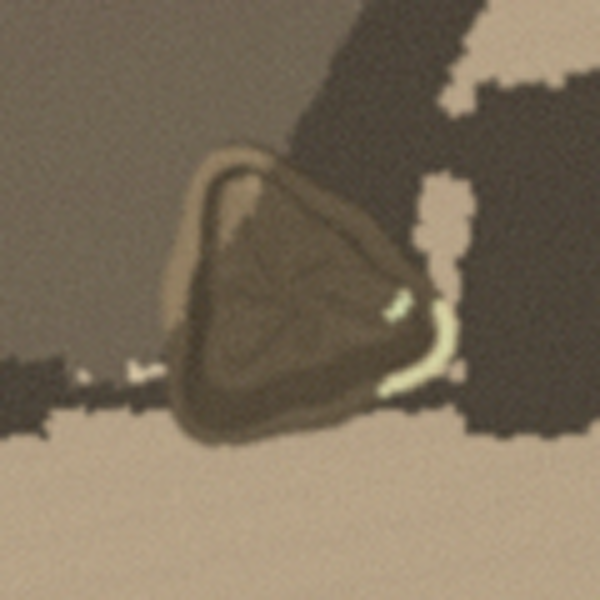

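```bash
python3 - <<'E'
from h import *
st=sensors.read_state()
p=plane('wrist',[(257.5,161.1)],.042,st)[0]; print(p); go([p[0],p[1],.09]); go([p[0],p[1],.008])
E
```

```text
[ 0.59564727 -0.32739417  0.042     ]
tool mm [ 51.6   1.5 -32. ] z-turn tool y ang 78.9
tool mm [133.6   1.5 -32.2] z-turn tool y ang 78.9
```

Request:
{"name": "servo_tool", "arguments": {
  "steps": "25 1 -20 8 -1;52 1 -32 8 -1;52 1 -32 8 -1;90 1 -32 8 -1;120 1 -32 8 -1;133 1 -32 8 -1;133 1 -32 8 -1;133 1 -32 8 1;133 1 -32 8 1;133 1 -32 8 1;133 1 -32 8 1;133 1 -32 8 1;133 1 -32 8 1",
  "squeeze": 12
}}

```text
time_s: 16.4
tool_pos: [0.5947, -0.3285, 0.0071]
tool_rot: [0.263, 1.554, -0.262]
ft_force: [-0.8, 2.1, 4.9]
opening: 0.0559
```

```bash
python3 -c "
from h import *
go([.6345,.0135,.15])"
```

```text
tool mm [-142.8  336.1  -74.6] z-turn tool y ang 70.8
```

Request:
{"name": "servo_tool", "arguments": {
  "steps": "-40 0 0 0 1;-90 0 0 0 1;-135 0 0 0 1;-140 60 -14 0 1;-140 130 -30 0 1;-140 230 -50 0 1;-140 336 -75 0 1;-140 336 -75 0 1;-140 336 -75 0 1;-140 336 -75 0 1;-140 336 -75 0 1;-140 336 -75 0 1;-140 336 -75 0 1"
}}

```text
time_s: 17.7
tool_pos: [0.6336, 0.0117, 0.1466]
tool_rot: [0.263, 1.555, -0.265]
ft_force: [0.7, -1.0, -0.2]
opening: 0.0559
```

```bash
python3 look.py w10; python3 -c "
from h import *
go([.6345,.0135,.0205])"
```

```text
t 17.7 pos [0.6336 0.0117 0.1466]
[[-0.     0.33   0.944]
 [-0.001  0.944 -0.33 ]
 [-1.    -0.001  0.   ]]
tool mm [1.261e+02 2.400e+00 1.000e-01] z-turn tool y ang 70.7
```

View pics/w10.png

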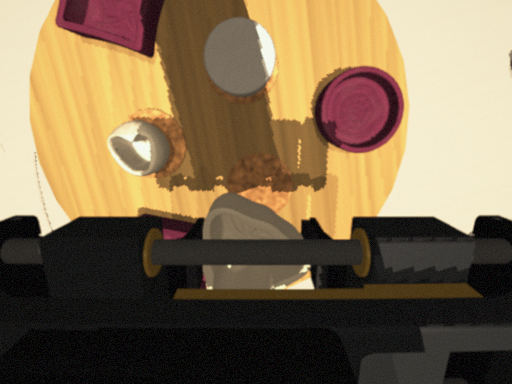

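Request:
{"name": "servo_tool", "arguments": {
  "steps": "40 2 0 0 1;80 4 0 0 1;110 4 0 0 1;121 4 0 0 1;125 4 0 0 1;127 4 0 0 1;128 4 0 0 1;128 4 0 0 1"
}}

```text
time_s: 18.55
tool_pos: [0.6362, 0.0168, 0.0201]
tool_rot: [0.263, 1.552, -0.262]
ft_force: [0.1, -1.1, 2.7]
opening: 0.0557
```

Request:
{"name": "servo_tool", "arguments": {
  "steps": "0 -1 0 0 1;1 -1 0 0 -0.6;1 -1 0 0 -0.6;1 -1 0 0 -0.6;1 -1 0 0 -0.6;-30 -1 0 0 -0.6;-80 -1 0 0 -0.6;-130 -1 0 0 -0.6;-180 -1 0 0 -0.6;-180 -1 0 0 -1"
}}

```text
time_s: 19.55
tool_pos: [0.6381, 0.0156, 0.206]
tool_rot: [0.265, 1.545, -0.26]
ft_force: [0.8, -1.1, -0.2]
opening: 0.0728
```

```bash
python3 look.py w11; python3 -c "
from h import *
p=plane('top',[(146,184.5)],.06)[0];print(p)
go([p[0]+.039,p[1]-.01,.20])"
```

```text
t 19.55 pos [0.6381 0.0156 0.206 ]
[[ 0.01   0.329  0.944]
 [ 0.002  0.944 -0.329]
 [-1.     0.005  0.009]]
[0.59674498 0.31670009 0.06      ]
tool mm [  2.8 274.3 -96.4] z-turn tool y ang 70.8
```

View pics/w11.png

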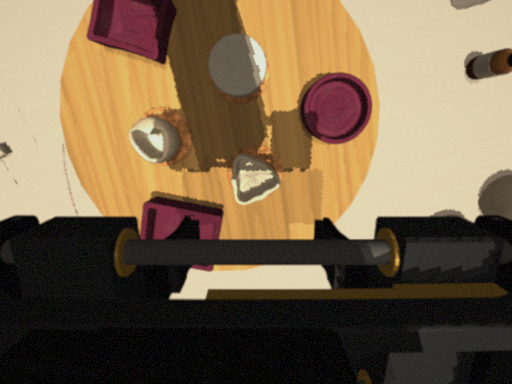

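Request:
{"name": "servo_tool", "arguments": {
  "steps": "0 60 -20 0 -1;0 140 -50 0 -1;0 274 -96 0 -1;0 274 -96 0 -1;0 274 -96 0 -1;0 274 -96 0 -1;0 274 -96 0 -1;25 274 -96 0 -1;45 274 -96 0 -1;45 274 -96 0 -1;45 274 -96 0 -1"
}}

```text
time_s: 20.7
tool_pos: [0.6337, 0.3061, 0.153]
tool_rot: [0.262, 1.556, -0.264]
ft_force: [-0.6, 0.8, 1.1]
opening: 0.0873
```

```bash
python3 look.py w12; python3 - <<'E'
from h import *
for n in ('top','scene'): cv2.imwrite(f'pics/{n}2.png',camera(n)[:,:,::-1])
E
```

```text
t 20.7 pos [0.6337 0.3061 0.153 ]
[[-0.001  0.329  0.944]
 [-0.001  0.944 -0.329]
 [-1.    -0.001 -0.001]]
```

View pics/w12.png

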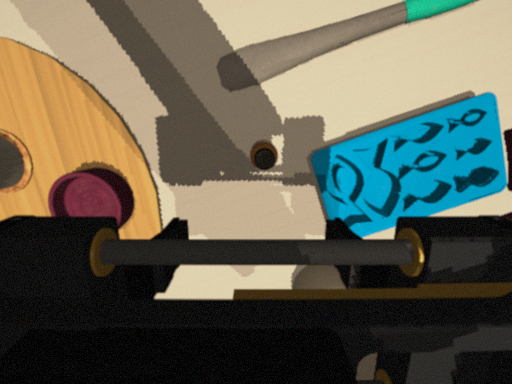

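View pics/top2.png

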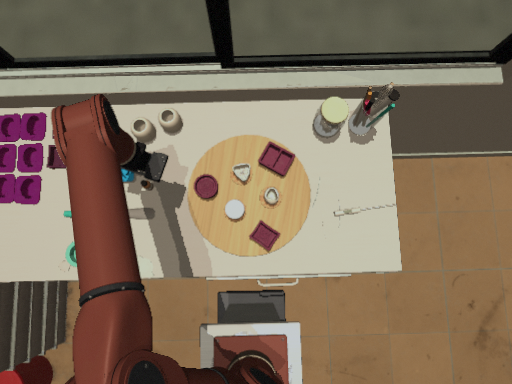

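```bash
python3 - <<'E'
from h import *
im=cv2.imread('pics/w12.png'); cv2.imwrite('pics/w12c.png',cv2.resize(im[130:190,233:293],None,fx=9,fy=9,interpolation=cv2.INTER_CUBIC))
t=cv2.imread('pics/top2.png'); s=cv2.imread('pics/scene2.png')
cv2.imwrite('pics/t2c.png',np.hstack([cv2.resize(t[150:230,190:300],None,fx=3.6,fy=5,interpolation=cv2.INTER_CUBIC),cv2.resize(s[140:260,190:340],(400,400),interpolation=cv2.INTER_CUBIC)]))
print(plane('top',[(144,182.5)],.072))
E
```

```text
[[0.60112601 0.31978368 0.072     ]]
```

View pics/w12c.png

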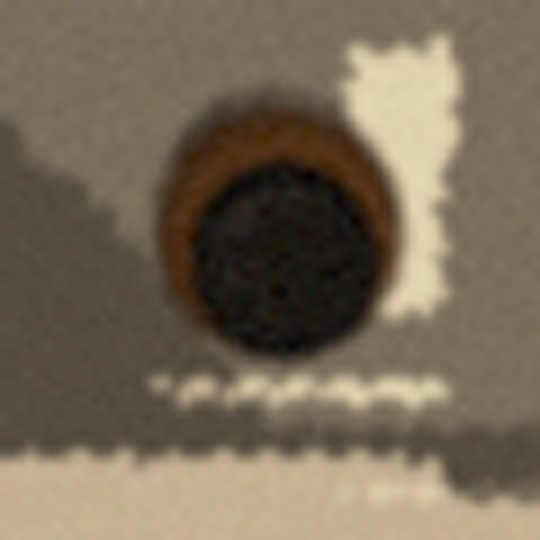

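View pics/t2c.png

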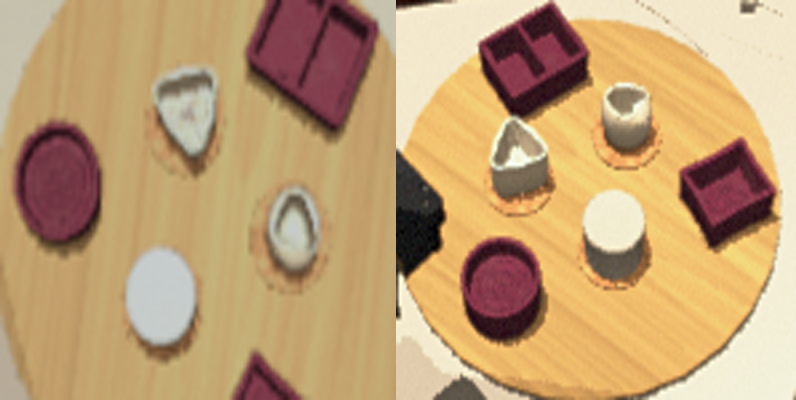

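```bash
python3 - <<'E'
from h import *
st=sensors.read_state()
p=plane('wrist',[(264.4,158.2)],.072,st)[0]; print(p); p2=plane('wrist',[(264,155)],.045,st)[0]; print(p2)
go([p[0],p[1],.11]); go([p[0],p[1],.013])
# tin lid centre from top2
im=cv2.imread('pics/top2.png'); lab=cv2.cvtColor(im,cv2.COLOR_BGR2LAB)
m=(lab[...,2]<138).astype(np.uint8); mm=np.zeros_like(m); mm[190:230,220:250]=m[190:230,220:250]
c=max(cv2.findContours(mm,0,1)[0],key=cv2.contourArea); (u,r)=cv2.minEnclosingCircle(c); M=cv2.moments(c)
u2=(M['m10']/M['m00'],M['m01']/M['m00']); print(u,r,u2,plane('top',[u,u2],.055))
st8=np.load('pics/w8.npz')
E
```

```text
[0.60234684 0.3260778  0.072     ]
[0.60269828 0.32639475 0.045     ]
tool mm [ 44.7   7.7 -37. ] z-turn tool y ang 70.8
tool mm [141.7   7.6 -37.1] z-turn tool y ang 70.8
(234.26922607421875, 209.0) 9.742721557617188 (234.16479400749063, 208.93820224719101) [[0.51071622 0.03671853 0.055     ]
 [0.51092267 0.03704549 0.055     ]]
```

Request:
{"name": "servo_tool", "arguments": {
  "steps": "10 8 -20 10 -0.15;20 8 -37 20 -0.15;20 8 -37 30 -0.15;20 8 -37 40 -0.15;30 8 -37 40 -0.15;40 8 -37 40 -0.15;40 8 -37 40 -0.15;40 8 -37 40 -0.15"
}}

```text
time_s: 21.65
tool_pos: [0.6018, 0.3262, 0.1137]
tool_rot: [0.803, 1.418, -0.803]
ft_force: [-0.1, -0.2, 0.2]
opening: 0.0504
```

```bash
python3 look.py w13; python3 -c "
from h import *
go([.6024,.3262,.013])"
```

```text
t 21.65 pos [0.6018 0.3262 0.1137]
[[-0.     0.858  0.514]
 [-0.     0.514 -0.858]
 [-1.    -0.    -0.   ]]
tool mm [101.    0.2   0.2] z-turn tool y ang 30.9
```

View pics/w13.png

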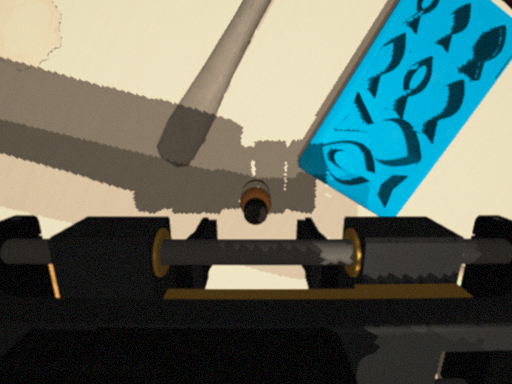

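Request:
{"name": "servo_tool", "arguments": {
  "steps": "35 0 0 0 -0.15;70 0 0 0 -0.15;92 0 0 0 -0.15;101 0 0 0 -0.15;101 0 0 0 -0.15;101 0 0 0 1;101 0 0 0 1;101 0 0 0 1;101 0 0 0 1;101 0 0 0 1",
  "squeeze": 12
}}

```text
time_s: 22.7
tool_pos: [0.6022, 0.3265, 0.0134]
tool_rot: [0.805, 1.417, -0.804]
ft_force: [-0.2, -0.9, 5.9]
opening: 0.0269
```

```bash
python3 -c "
from h import *
go([.511,.038,.17]); go([.511,.038,.069])"
```

```text
tool mm [-156.8 -226.   201. ] z-turn tool y ang 30.8
tool mm [ -55.8 -226.1  201. ] z-turn tool y ang 30.8
```

Request:
{"name": "servo_tool", "arguments": {
  "steps": "-40 0 0 0 1;-90 0 0 0 1;-135 0 0 0 1;-157 0 0 0 1;-157 -40 35 0 1;-157 -90 80 0 1;-157 -150 135 0 1;-157 -226 201 0 1;-157 -226 201 0 1;-157 -226 201 0 1;-157 -226 201 0 1;-157 -226 201 0 1;-157 -226 201 0 1"
}}

```text
time_s: 24.0
tool_pos: [0.511, 0.039, 0.1697]
tool_rot: [0.804, 1.417, -0.803]
ft_force: [-0.1, 0.4, -0.7]
opening: 0.0273
```

```bash
python3 look.py w14; python3 - <<'E'
from h import *
s=camera('scene')[:,:,::-1]; cv2.imwrite('pics/scene3.png',s)
cv2.imwrite('pics/s3c.png',cv2.resize(s[110:260,190:340],None,fx=4,fy=4,interpolation=cv2.INTER_CUBIC))
go([.511,.038,.069])
E
```

```text
t 24.0 pos [0.511  0.039  0.1697]
[[ 0.     0.858  0.513]
 [ 0.001  0.513 -0.858]
 [-1.     0.001 -0.   ]]
tool mm [100.5  -0.7   1. ] z-turn tool y ang 31.0
```

View pics/w14.png

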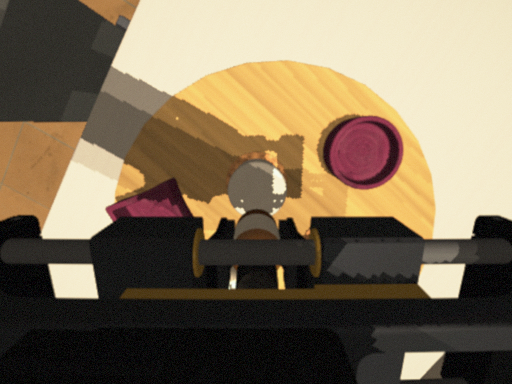

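View pics/s3c.png

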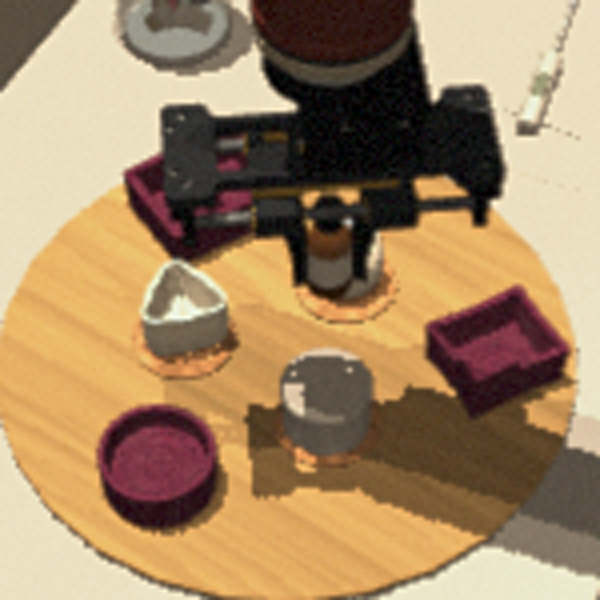

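```bash
python3 - <<'E'
from h import *
st=np.load('pics/w14.npz')
im=cv2.imread('pics/w14.png'); cv2.imwrite('pics/w14c.png',cv2.resize(im[140:230,210:310],None,fx=6,fy=6,interpolation=cv2.INTER_CUBIC))
print(plane('wrist',[(257,188.5)],.055,st))
E
```

```text
[[0.51129227 0.04150577 0.055     ]]
```

View pics/w14c.png

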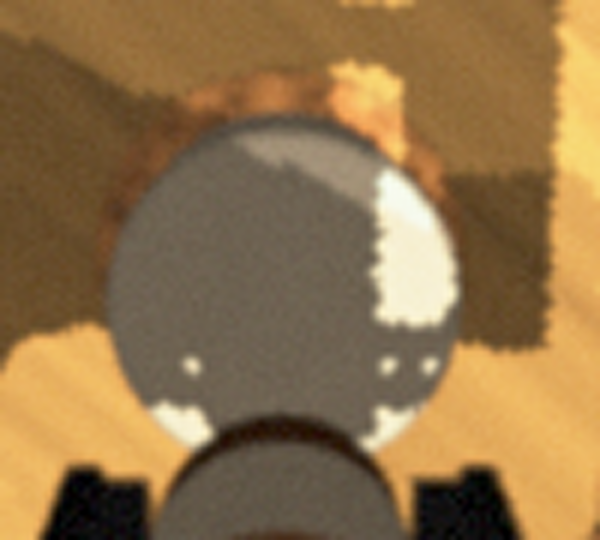

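Request:
{"name": "servo_tool", "arguments": {
  "steps": "35 0 0 0 1;70 0 0 0 1;90 0 0 0 1;96 0 0 0 1;99 0 0 0 1;100 0 0 0 1;100 0 0 0 1;100 0 0 0 1"
}}

```text
time_s: 24.9
tool_pos: [0.5113, 0.0381, 0.0704]
tool_rot: [0.805, 1.416, -0.803]
ft_force: [0.4, -0.6, -0.4]
opening: 0.0271
```

Request:
{"name": "servo_tool", "arguments": {
  "steps": "1 0 0 0 1;2 0 0 0 1;2 0 0 0 1"
}}

```text
time_s: 25.2
tool_pos: [0.511, 0.038, 0.0679]
tool_rot: [0.805, 1.417, -0.804]
ft_force: [-0.5, 1.7, 2.6]
opening: 0.0273
```

Request:
{"name": "servo_tool", "arguments": {
  "steps": "0 0 0 0 0.3;0 0 0 0 0.1;0 0 0 0 -0.1;0 0 0 0 -0.2;0 0 0 0 -0.2;0 0 0 0 -0.2"
}}

```text
time_s: 25.8
tool_pos: [0.5107, 0.0379, 0.0675]
tool_rot: [0.804, 1.417, -0.805]
ft_force: [-0.8, 0.1, 0.3]
opening: 0.0514
```

```bash
python3 - <<'E'
from h import *
s=camera('scene')[:,:,::-1]; cv2.imwrite('pics/s5.png',s)
cv2.imwrite('pics/s5c.png',cv2.resize(s[130:240,210:320],None,fx=5,fy=5,interpolation=cv2.INTER_CUBIC))
E
```

```text
(no output)
```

View pics/s5c.png

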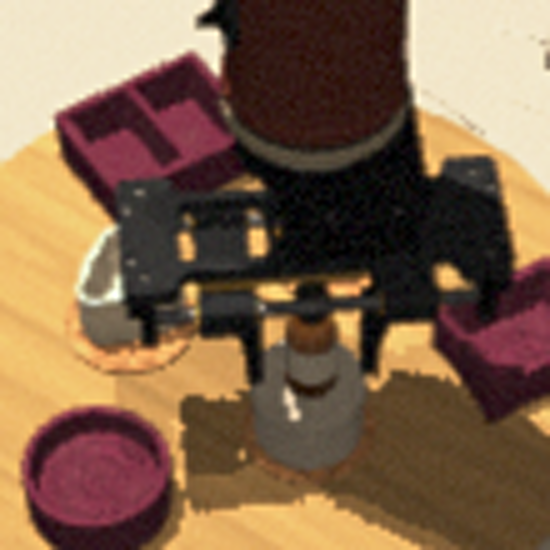

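Bottle stands on the lid between open fingers. Rising straight and moving clear.

Request:
{"name": "servo_tool", "arguments": {
  "steps": "-15 0 0 0 -0.2;-40 0 0 0 -0.2;-80 0 0 0 -0.2;-120 0 0 0 -0.2;-160 0 0 0 -0.2;-160 40 -40 0 -0.2;-160 80 -80 0 -0.2;-160 150 -150 0 -0.2;-160 200 -200 0 -0.2;-160 200 -200 0 -0.2;-160 200 -200 0 -0.2;-160 200 -200 0 -0.2;-160 200 -200 0 -0.2;-160 200 -200 0 -0.2"
}}

```text
time_s: 27.25
tool_pos: [0.5803, 0.3105, 0.2285]
tool_rot: [0.806, 1.415, -0.806]
ft_force: [0.4, 0.4, 0.4]
opening: 0.052
```

```bash
python3 - <<'E'
from h import *
T=camera('top')[:,:,::-1]; s=camera('scene')[:,:,::-1]; cv2.imwrite('pics/top6.png',T); cv2.imwrite('pics/scene6.png',s)
a=cv2.resize(T[140:240,190:300],None,fx=5,fy=5,interpolation=cv2.INTER_CUBIC); cv2.imwrite('pics/t6c.png',a)
cv2.imwrite('pics/s6c.png',cv2.resize(s[130:260,190:340],None,fx=4.5,fy=4.5,interpolation=cv2.INTER_CUBIC))
E
```

```text
(no output)
```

View pics/t6c.png

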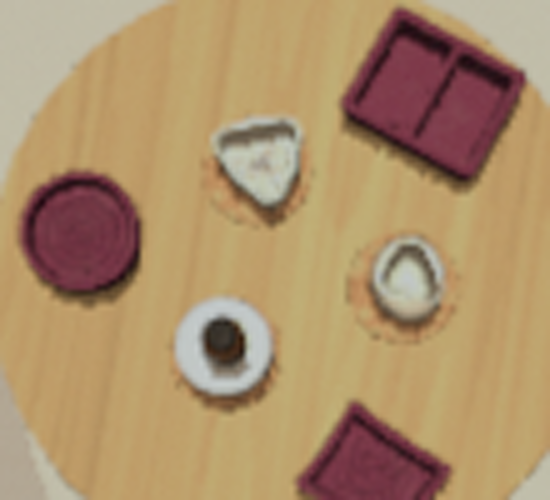

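View pics/s6c.png

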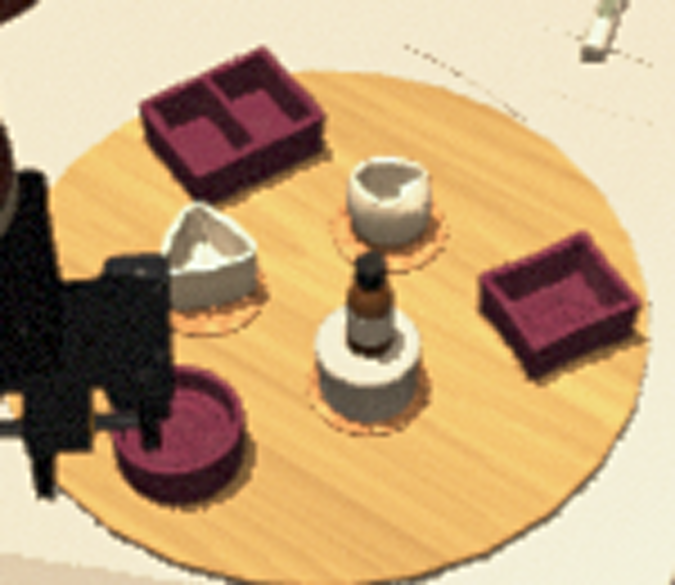

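```bash
python3 - <<'E'
from h import *
mats=plane('top',(np.array([(277,198),(248,364),(410,303)])/4.5+[180,130]-.5),.013)
def P(v,x,y,z,n='top'):
    if n=='top': return plane('top',[(v[0]/5+190-.5,v[1]/5+140-.5)],z)[0]
    return plane('scene',[(v[0]/4.5+190-.5,v[1]/4.5+130-.5)],z)[0]
c=P((259,161),0,0,.055);h=P((408,281),0,0,.04);l=P((225,347),0,0,.055);b=P((224,341),0,0,.127)
bs=P((371,268),0,0,.127,'scene');ls=P((368,350),0,0,.055,'scene'); 
print(c,np.linalg.norm((c-mats[0])[:2]),h,np.linalg.norm((h-mats[2])[:2]),l,np.linalg.norm((l-mats[1])[:2]));print(b,(b-l)[:2],bs,ls,(bs-ls)[:2])
for n,f in (('top','top6'),):
    im=cv2.imread(f'pics/{f}.png').astype(int);B,G,Rr=im[...,0],im[...,1],im[...,2]
    m=(((Rr-G)>30)&((Rr-B)>0)&(Rr<170)&(B>G)).astype(np.uint8); mm=m*0; mm[130:260,180:320]=m[130:260,180:320]
    for k in cv2.findContours(mm,0,1)[0]:
        if cv2.contourArea(k)>60:
            M=cv2.moments(cv2.convexHull(k)); print('plum',plane('top',[(M['m10']/M['m00'],M['m01']/M['m00'])],.036)[0,:2])
print(sensors.read_state()['time_s'])
E
```

```text
[0.63085072 0.0114956  0.055     ] 0.003430547814092514 [ 0.55221761 -0.08248976  0.04      ] 0.00029518826595514527 [0.5110144 0.0359798 0.055    ] 0.0015123106177752834
[0.50648598 0.03347955 0.127     ] [-0.00452841 -0.00250025] [0.5100503  0.04281384 0.127     ] [0.50991116 0.04597592 0.055     ] [ 0.00013914 -0.00316208]
plum [ 0.42670949 -0.05652101]
plum [0.59066234 0.12846203]
plum [ 0.67691022 -0.1043807 ]
27.35
```

All checks are within tolerance and the large moulds are unmoved, so I'm handing in.

```bash
python3 -c "
from station import ticket
print(ticket.sign_off())"
```

```text
the job is handed in; nothing more can be done
None
```

The layout is done and handed in after about 27 s of robot time. The heart mould, wick tin, clover mould and scent bottle were placed in that order. The heart stands on the square–double mat, the tin on the round–square mat, and the clover on the round–double mat. The bottle stands on the tin's lid.

These are my last checks from the top and scene cameras, with the arm clear:

| Item | Measured | Limit |
|---|---|---|
| Heart from its mat's centre | about 0–1 mm | 15 mm |
| Tin from its mat's centre | about 2 mm | 15 mm |
| Clover from its mat's centre | about 3 mm | 15 mm |
| Bottle from the tin's axis | about 3–5 mm | 12 mm |
| Large moulds from their starts | under 1 mm | 20 mm |

All four small items look upright in the pictures, but I judged that by eye.

**Disagreements:** the cameras differed by several mm on the lid centre in y:
- **Top:** 36 mm
- **Wrist:** 41 mm
- **Scene:** 46 mm

I judged the bottle against the lid within each single view. The bottle also gripped at 27 mm rather than its stated 29 mm, with no sign of slipping. The sign-off gave no verdict.

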